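# Load a battery cell and clamp it with the trigger clamp

## Task

Pick up the loose battery cell with a gentle grip and stand it upright in the open gap of the bench clamp, flat side towards the stack, in line with it, and let go of it. Then pump the clamp's trigger, without pushing the jaw or its rod by hand, until the spring-mounted pad has pushed the cell up against the stack and is itself pressed about half-way into its sleeve, at no time more than three quarters in. Finish while still holding the trigger at that squeeze, leaving the other things on the bench where they are.

Things in the scene. Friction and masses are not known exactly. Their poses are not given: they have to be found in the camera images.
- clamp: bench-fixed one-hand ratchet clamp. Origin: bench level, on its centre line; x = the way the jaw closes, z up. Along its x, in mm: base plate (90 wide, 12 high) -158 to 167; end plate 150 to 162; stack 94 to 150; open gap without side walls (90 to 108 long at the start); pad and rod behind it; black head -152 to -90 (52 wide, 92 high) with fixed grip post -112 to -100, 26 wide, 150 high
- stack: two cells like the loose one, fixed side by side against the end plate; tops 92 mm above the bench. Its frame is parallel to the clamp's, origin 12 mm above the clamp's origin
- stack_face (a point): centre of the stack's flat side that faces the gap, 52 mm above the bench
- bed (a point): point on the gap's floor, 12 mm above the bench, on the clamp's centre line, 54 mm from the stack's face: a good place for the middle of the cell's underside
- cell: the loose battery cell: upright blue box with black top and two small metal terminals, 28 mm thick (its x) x 70 wide (y) x 80 tall, 0.25 to 0.5 kg, standing on the bench. Origin: centre of its underside. Either flat side may face the stack. Thin-walled: no finger may press it with over 60 N (20 to 40 N lifts it)
- jaw (a joint): travel of the toothed rod with its pad, in m: 0 fully back, grows towards the stack, to 0.105; starts at 0 to 0.018. A 5 N friction brake is all that holds it while the trigger is let go
- pad (a joint): how far the pad is pressed back into its sleeve, in m: 0 free (20 mm of bright shaft seen between sleeve and pad) to 0.020 (right in). Spring of 1.2 N per mm. Sliding the cell presses it by up to about 4 mm; once the cell is against the stack it goes in as fast as the rod advances. With the trigger let go, only 2 to 4 mm stays
- rod: the toothed rod, 14 mm wide, 69 mm above the bench, with sleeve (28 mm round) and pad; moves with joint jaw. Frame parallel to the clamp's, its origin at the clamp's origin when fully back; the tail then reaches to x = -245 mm. Not to be pushed by the robot
- pad_face (a point): centre of the pad's flat face, 55 mm above the bench, at clamp x = -14 mm plus the jaw travel while the pad is free (so the loaded cell is against the stack at a jaw travel of 80 mm); the pad is 60 mm wide, 72 tall, 12 thick
- trigger (a joint): trigger angle in rad, 0 let go (a spring returns it) to 0.274 fully squeezed (its grip has then moved 32 mm towards the post). Each full squeeze drives the jaw 16 to 23 mm; each return clicks back over 4.5 mm teeth and leaves the jaw where it is. A partly squeezed trigger holds the pad partly pressed
- trigger_bar: grey upright trigger bar behind the post, 14 mm thick (clamp's x), 30 wide, free from 100 to 150 mm above the bench; let go, 40 mm from the post, 66 over both outer faces. Turns about a pin 8 mm above the bench at clamp x = -143 (its origin; z along the bar). Pinch it to the post, or push it from behind along the clamp's x: 3 to 6 N plus 0.6 N per N of jaw push
- trigger_grip (a point): middle of the trigger's rear face, about 125 mm above the bench: the place to push, towards the clamp's x
- tape_wide: roll of wide white tape, 92 mm across, 45 high, lying flat about 130 mm beside the clamp's gap, a bystander
- tape_narrow: roll of narrow yellow tape, 76 mm across, 18 high, lying flat on the other side of the gap, a bystander
- wrench: open-ended wrench 190 mm long beside the clamp head, a bystander
- jar: closed green jar, 60 mm across, 85 high, a bystander; origin: its foot
- screwdriver: screwdriver 200 mm long, a bystander
- busbar: small bent aluminium busbar 50 x 22 mm, a bystander

How it is judged:
By the outcome, as a careful person would: the job done as asked, in the order asked, and still so for the second after the job is handed in, while the arm keeps its last pose, push and grip.
It also fails if it takes over 72 s, if anything falls off the work surface, if the arm or the gripper's body presses on something with over 40 N, if the wrist force passes 120 N, or if a joint passes its speed limit or range.

## Robot

A 6-joint arm with a two-finger parallel gripper is mounted at the origin on the work surface. World frame = base frame: x ahead of the robot, y to its left, z up, the work surface at z = 0. Lengths are in m, angles in rad, forces in N, time in s.
With the tool pointing down it reaches from about 0.3 to 0.875 m from the base axis. Payload 6.4 kg.
Tool frame: the origin (TCP) lies midway between the tips of the shut fingers; the grasp point (between the pads) lies 19 mm behind it; z points along the fingers, y is the line along which they close (so a half turn about z gives the same grasp; the last joint's range is limited). The gripper opens to 85 mm and grips with 20 to 120 N. Pads are 22 mm wide; open, the fingers measure 114 mm over their backs; the gripper's body (76 mm by 85 mm) begins 54 mm behind the grasp point. The pads swing forward as they close: fully open they stand 13 mm farther back than shut.
Start: joints at [-1.386, 0.181, 1.607, -0, 1.354, -0.206], TCP at [0.219, -0.532, 0.231] pointing down, gripper open.
Joint ranges: [-2.99, 2.99], [-0.89, 2.07], [0.3, 2.58], [-1.14, 4.28], [0, 2.63], [-3.12, 3.12]. Speed limits (rad/s): [2.57, 2.57, 3.01, 3.14, 3.14, 3.14].

## Interface

Orientations are given as a unit quaternion [w, x, y, z].
In Python, from bench import ctrl gives the robot as it stands. The module is installed in compiled form; this text tells all that it offers.
- The arm moves only by the tool move_arm, never from a script. Its argument "plan" is one flat list of numbers, 6 for each row, row after row: the shift along the world's x, y, z in units of 50 mm (1.0 is 50 mm), then the turn, a rotation vector about the world's x, y, z in rad. A call has 1 to 10 rows; each row is the pose to reach, as a shift and turn from the pose commanded when the call began; what a row does not reach only later rows make up. A row lasts 1/8 s, in which the tool goes at most 62.5 mm and 10.7 degrees, less where a joint would pass 70% of its speed; a pose out of reach is approached as far as the arm can. A call with a gripper value outside its range is refused whole. "grip" is the finger opening in mm, from 0 to 85.4, set as the call begins (left out, the last holds). The fingers move at their own pace and stop on an object; the grip force is fixed at half the most. Time passes only in rows, so rows that repeat a pose let the fingers close. It gives the time, the measured TCP pose, the force, the opening and the grip force at its end, in the units of the state.
- ctrl.get_obs(): the state, without advancing time (a new reading comes with each control period).
- ctrl.camera(name): name is "scene" or "side" or "wrist"; returns a dict with "pixels" (420x560x3 uint8, red, green, blue), "fx", "fy", "cx", "cy" (pixels), "dist_coeffs" ([k1, k2, p1, p2, k3] as OpenCV has them; the pictures are not rectified), "origin" and "attitude" of the camera in the world. Camera axes: x right, y down, z forward; pixel columns grow to the right and rows downward; lengths in m; the calibration is good to about 2 mm. A picture is of the moment at which its call begins. There is no depth.
- ctrl.hand_in(): hands the job in; it is judged then, once.
The state is a dict: "time_s": time; "q": joint angles; "dq": joint speeds; "joint_efforts": joint torques, N m; "eef_pos": TCP position; "eef_rot": TCP orientation; "wrist_force": force on the tool from outside, world axes, zero at the start; "torque": the same for the moment, N m; "opening": opening from 0.0 (shut) to 1.0 (fully open); "grasp_force": force on a finger pad.
Only numpy, scipy, OpenCV 4.12 (cv2) and the standard library are available. Lean on these libraries where they do the work, as an engineer would, in place of code of your own. Each camera call takes 0.05 s, during which the arm holds its last target. There are 200 camera calls.

## Working session

There is one attempt and no reset: what is moved stays moved. The work goes in short steps, Python scripts to look and compute and a tool call to move; the robot and the scene stay as the last step left them, time stands still between calls to the robot, and variables do not carry over. Pictures are saved under pics/ and viewed, at most 10 in all, crops included, and the job is handed in when it is done.

Besides the shell and the picture viewer there is one more tool, called after ">>>" as name(argument=value, ...) on one line, values as JSON. move_arm: Moves the arm, as the interface text tells. Its arguments: {"type":"object","properties":{"plan":{"type":"array"},"grip":{"type":"number"}},"required":["plan"]}

```bash
mkdir -p pics; cat > h.py <<'E'
import numpy as np, cv2
from bench import ctrl
from scipy.spatial.transform import Rotation as R
def rot(q):
    q=np.array(q,float)
    return q if q.shape==(3,3) else R.from_quat(q,scalar_first=True).as_matrix()
def cam(n,save=None):
    c=ctrl.camera(n)
    if save: cv2.imwrite('pics/'+save,cv2.cvtColor(c['pixels'],cv2.COLOR_RGB2BGR))
    c['K']=np.array([[c['fx'],0,c['cx']],[0,c['fy'],c['cy']],[0,0,1.]]); c['D']=np.array(c['dist_coeffs'],float); c['Rm']=rot(c['attitude']); c['o']=np.array(c['origin'],float)
    return c
def ray(c,uv):
    p=cv2.undistortPoints(np.array(uv,float).reshape(-1,1,2),c['K'],c['D']).reshape(-1,2)
    d=np.c_[p,np.ones(len(p))]@c['Rm'].T
    return d
def onz(c,uv,z):
    d=ray(c,uv); return c['o']+d*((z-c['o'][2])/d[:,2])[:,None]
def proj(c,P):
    P=np.array(P,float).reshape(-1,3); rv=cv2.Rodrigues(c['Rm'].T)[0]
    return cv2.projectPoints(P,rv,-c['Rm'].T@c['o'],c['K'],c['D'])[0].reshape(-1,2)
E
python3 - <<'E'
from h import *
for n in('scene','side'):
    c=cam(n,n+'0.png'); print(n,c['o'],c['attitude'],c['fx'])
print(ctrl.get_obs())
E
```

```text
scene [1.37712979 0.48828439 0.67240677] [-0.25984618  0.45990561  0.74568918 -0.40609659] 498.50650766318705
side [0.2508232  0.59417198 0.78910184] [ 0.0937706  -0.26074993  0.90281424 -0.32885103] 472.11474316984544
{'time_s': 0.1, 'q': array([-1.38631018e+00,  1.81469497e-01,  1.60786997e+00, -1.25333933e-05,
        1.35378698e+00, -2.06306720e-01]), 'dq': array([-1.44214458e-05,  3.84142938e-04, -3.13234542e-03,  8.05991101e-04,
        1.39197618e-03,  1.40931505e-03]), 'joint_efforts': array([ 5.04888085e-04, -4.45872402e+01, -3.52237988e+01, -1.81086994e-04,
        4.17620860e-03,  2.55549907e-05]), 'eef_pos': array([ 0.21895001, -0.53116941,  0.23049107]), 'eef_rot': array([-7.66917138e-04,  9.80970226e-01,  1.94156710e-01,  2.24857491e-06]), 'wrist_force': array([0.92566411, 0.10149308, 0.62385131]), 'torque': array([ 0.04584592, -0.01679797,  0.03008896]), 'grasp_force': 0.0, 'opening': 1.0017694066078058}
```

View pics/scene0.png

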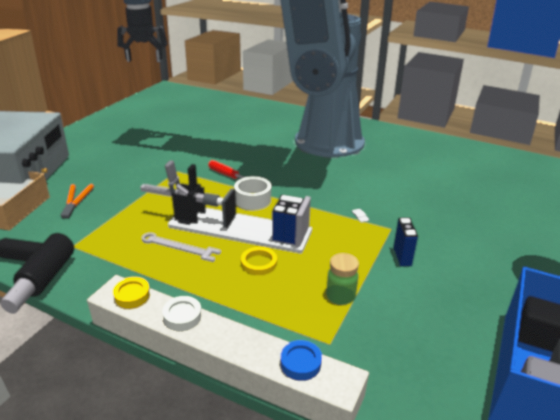

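View pics/side0.png

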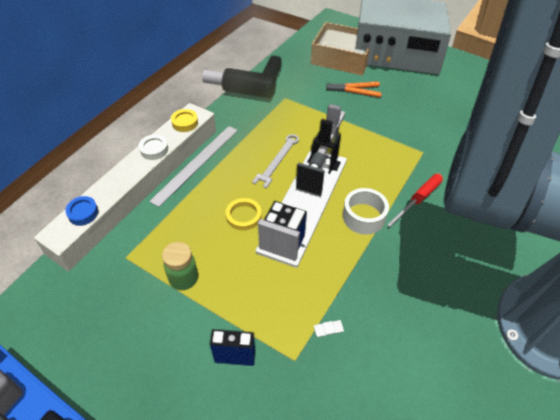

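The scene view shows the clamp lying from (175,215) to (310,235), with its stack at (290,220), and the loose cell at (405,242). In the side view the stack is at (283,230), the head at (325,145) and the loose cell at (233,346). I'll enlarge the clamp and cell in both views.

```bash
python3 - <<'E'
import cv2,numpy as np
a=cv2.imread('pics/scene0.png');b=cv2.imread('pics/side0.png')
f=lambda im,x0,y0,w,h,s:cv2.resize(im[y0:y0+h,x0:x0+w],None,fx=s,fy=s,interpolation=cv2.INTER_CUBIC)
# scene clamp 135..325 x 150..250 (x4 => 760x400)
A=f(a,130,155,190,100,4.2)[:, :798]
B=f(a,385,210,40,60,3);C=f(b,200,320,64,50,3)
out=np.zeros((600,800,3),np.uint8);out[:A.shape[0],:A.shape[1]]=A
out[420:600,0:120]=B;out[420:570,130:322]=C
cv2.imwrite('pics/c1.png',out)
D=f(b,235,95,125,175,3.4);cv2.imwrite('pics/c2.png',D)
E
```

```text
(no output)
```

View pics/c1.png

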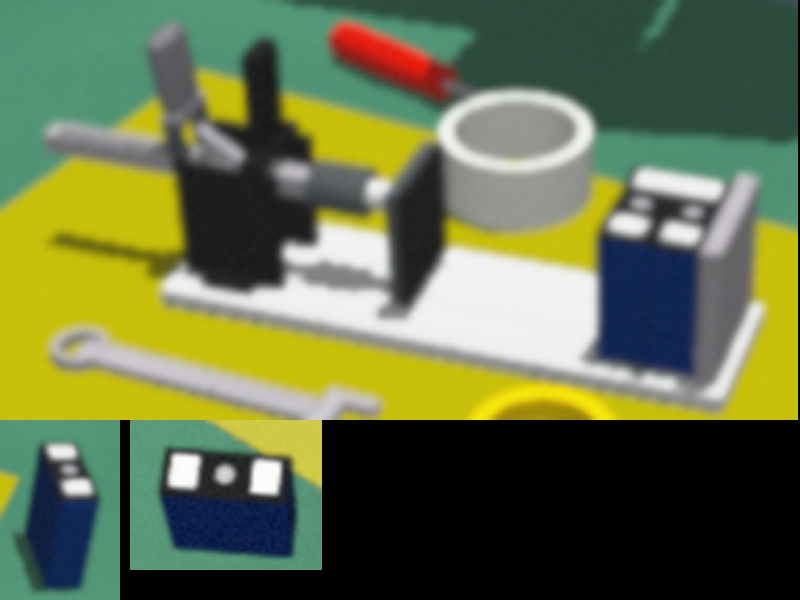

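View pics/c2.png

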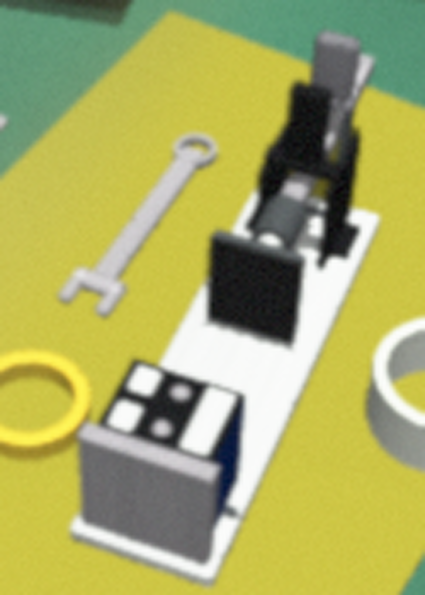

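c1: in crop pixels, the base plate's top corners are at (163,290), (718,397) and (765,305), and the loose cell's top corners are at (42,442)–(97,494). c2: the plate corners are at (72,525), (213,575) and (378,217). The pad is at the far end and the trigger is let go.

```bash
python3 - <<'E'
from h import *
s=cam('scene');d=cam('side')
A=lambda p:[np.array(q)/4.2+[130,155] for q in p]
B=lambda p:[(np.array(q)-[0,420])/3+[385,210] for q in p]
C=lambda p:[(np.array(q)-[130,420])/3+[200,320] for q in p]
D=lambda p:[np.array(q)/3.4+[235,95] for q in p]
np.set_printoptions(precision=4,suppress=True)
print('base scene: nearleft(-158), nearright(167), farright(167)\n',onz(s,A([(163,290),(718,397),(765,305)]),.012))
print('base side: \n',onz(d,D([(72,525),(213,575),(378,217)]),.012))
print('stack top scene FL,NL,NR(92mm)\n',onz(s,A([(600,232),(700,245)]),.092))
for n,c,p in(('sc',s,B([(42,442),(76,444),(97,494),(62,497)])),('sd',d,C([(168,450),(292,458),(290,497),(163,490)]))):
    P=onz(c,p,.08);print(n,'\n',P,P.mean(0))
E
```

```text
base scene: nearleft(-158), nearright(167), farright(167)
 [[ 0.628  -0.1584  0.012 ]
 [ 0.575   0.1564  0.012 ]
 [ 0.4867  0.1454  0.012 ]]
base side: 
 [[ 0.5716  0.1557  0.012 ]
 [ 0.4835  0.1416  0.012 ]
 [ 0.536  -0.1739  0.012 ]]
stack top scene FL,NL,NR(92mm)
 [[0.5732 0.0862 0.092 ]
 [0.5606 0.1367 0.092 ]]
sc 
 [[0.4557 0.3336 0.08  ]
 [0.4468 0.3566 0.08  ]
 [0.502  0.3848 0.08  ]
 [0.5167 0.3638 0.08  ]] [0.4803 0.3597 0.08  ]
sd 
 [[0.5147 0.3653 0.08  ]
 [0.4554 0.3329 0.08  ]
 [0.4438 0.3522 0.08  ]
 [0.503  0.3855 0.08  ]] [0.4793 0.359  0.08  ]
```

>>> move_arm(plan=[0.36,0.96,0.05,0,0,0.08,0.72,1.92,0.1,0,0,0.16,1.08,2.88,0.15,0,0,0.24,1.44,3.84,0.2,0,0,0.32,1.8,4.8,0.2,0,0,0.4,2.16,5.76,0.2,0,0,0.48,2.52,6.72,0.2,0,0,0.56,2.88,7.68,0.2,0,0,0.65,3.24,8.64,0.2,0,0,0.73,3.6,9.6,0.2,0,0,0.83], grip=85)

```text
time_s: 1.45
eef_pos: [0.3994, -0.05, 0.2415]
eef_rot: [0.0, 0.819, 0.574, 0.0]
wrist_force: [1.2, 0.4, 0.7]
opening: 0.993
grasp_force: 0.0
```

>>> move_arm(plan=[0.16,0.82,0,0,0,0.08,0.32,1.64,0,0,0,0.16,0.48,2.46,0,0,0,0.24,0.64,3.28,0,0,0,0.32,0.8,4.1,0,0,0,0.4,0.96,4.92,0,0,0,0.48,1.12,5.74,0,0,0,0.56,1.3,6.56,0,0,0,0.65,1.46,7.4,-0.2,0,0,0.74,1.62,8.23,-0.4,0,0,0.83])

```text
time_s: 2.7
eef_pos: [0.4802, 0.3613, 0.2209]
eef_rot: [0.0, 0.517, 0.856, 0.0]
wrist_force: [0.2, -0.7, -0.2]
opening: 0.997
grasp_force: 0.0
```

```bash
python3 - <<'E'
from h import *
np.set_printoptions(precision=4,suppress=True)
o=ctrl.get_obs();print(o['time_s'],o['eef_pos'],o['eef_rot'],o['q'],o['wrist_force'])
c=cam('wrist','w1.png');print(c['o'])
print(proj(c,[[.48,.3595,.08]]))
E
```

```text
2.7 [0.4802 0.3613 0.2209] [0.0001 0.5174 0.8557 0.    ] [ 0.4478  0.2465  1.5501 -0.0001  1.3449 -0.0353] [ 0.2059 -0.7372 -0.2015]
[0.4486 0.4214 0.364 ]
[[280.2532 197.0302]]
```

View pics/w1.png

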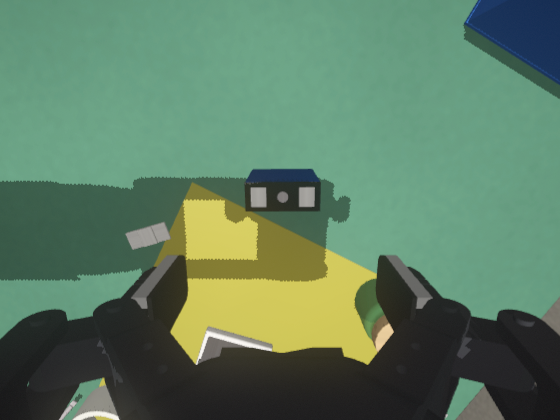

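The cell's black top spans (246,181) to (320,210), centred at (283,196), and it is level with the fingers. The jar is at about (380,300), beside the right finger.

```bash
python3 - <<'E'
from h import *
np.set_printoptions(precision=4,suppress=True)
c=cam('wrist')
P=onz(c,[(246,181),(320,181),(320,210),(246,210)],.08);print(P,P.mean(0))
im=cv2.cvtColor(c['pixels'],cv2.COLOR_RGB2HSV);roi=((im[...,2]<60)*1).astype(np.uint8);roi2=roi*0;roi2[172:215,235:328]=roi[172:215,235:328]
r=cv2.minAreaRect(cv2.findNonZero(roi2));print(r)
P2=onz(c,cv2.boxPoints(r),.08);print(P2,P2.mean(0))
s=cam('scene');h=cv2.cvtColor(s['pixels'],cv2.COLOR_RGB2HSV)
print('jar',onz(s,[(343,262)],.085))
E
```

```text
[[0.4449 0.3625 0.08  ]
 [0.5036 0.3938 0.08  ]
 [0.5171 0.3703 0.08  ]
 [0.457  0.3383 0.08  ]] [0.4806 0.3662 0.08  ]
((281.0, 200.0), (28.0, 74.0), 90.0)
[[0.4453 0.3576 0.08  ]
 [0.5043 0.389  0.08  ]
 [0.5173 0.3661 0.08  ]
 [0.457  0.3339 0.08  ]] [0.481  0.3617 0.08  ]
jar [[0.6628 0.2794 0.085 ]]
```

>>> move_arm(plan=[0,0,-0.7,0,0,0,0,0,-1.5,0,0,0,0,0,-2.2,0,0,0,0,0,-2.8,0,0,0,0,0,-3.4,0,0,0,0,0,-3.82,0,0,0,0,0,-3.82,0,0,0])

```text
time_s: 3.72
eef_pos: [0.479, 0.3587, 0.0289]
eef_rot: [-0.001, 0.519, 0.855, -0.001]
wrist_force: [0.5, 0.0, -0.3]
opening: 0.996
grasp_force: 0.0
```

>>> move_arm(plan=[0,0,0,0,0,0,0,0,0,0,0,0,0,0,0,0,0,0,0,0,0,0,0,0], grip=69)

```text
time_s: 4.22
eef_pos: [0.4811, 0.3603, 0.0318]
eef_rot: [0.001, 0.519, 0.855, 0.001]
wrist_force: [-0.1, -1.1, 6.3]
opening: 0.817
grasp_force: 41.8
```

>>> move_arm(plan=[0,0,0,0,0,0,0,0,0,0,0,0], grip=69.3)

```text
time_s: 4.47
eef_pos: [0.4811, 0.3602, 0.0317]
eef_rot: [0.001, 0.519, 0.855, 0.001]
wrist_force: [0.3, -1.5, 6.2]
opening: 0.817
grasp_force: 41.8
```

>>> move_arm(plan=[0,0,0.3,0,0,0,0,0,0.9,0,0,0,0,0,1.6,0,0,0,0,0,2.3,0,0,0,0,0,3.0,0,0,0,0,0,3.0,0,0,0])

```text
time_s: 5.22
eef_pos: [0.4817, 0.3609, 0.184]
eef_rot: [0.002, 0.519, 0.855, 0.003]
wrist_force: [-0.4, -0.4, -3.3]
opening: 0.814
grasp_force: 41.1
```

>>> move_arm(plan=[0.1,-0.4,0,0,0,-0.02,0.25,-1.2,0,0,0,-0.06,0.42,-2.05,0,0,0,-0.1,0.6,-2.9,0,0,0,-0.14,0.77,-3.75,0,0,0,-0.18,0.95,-4.6,0,0,0,-0.22,1.12,-5.45,0,0,0,-0.26,1.27,-6.2,0,0,0,-0.3,1.37,-6.67,0,0,0,-0.318,1.37,-6.67,0,0,0,-0.318])

```text
time_s: 6.48
eef_pos: [0.5473, 0.0241, 0.1782]
eef_rot: [-0.001, 0.649, 0.761, -0.001]
wrist_force: [0.2, -0.3, -3.6]
opening: 0.813
grasp_force: 40.9
```

```bash
python3 - <<'E'
from h import *
np.set_printoptions(precision=4,suppress=True)
o=ctrl.get_obs();print(o['time_s'],o['eef_pos'],o['eef_rot'],o['wrist_force'],o['grasp_force'])
c=cam('wrist','w2.png');d=cam('side');a=d['pixels'][80:290,190:400]
s=cam('scene')['pixels'][130:270,140:340]
out=np.zeros((600,800,3),np.uint8)
out[:420,:560]=c['pixels'];out[420:600,:257]=cv2.resize(s,(257,180));out[300:600,500:800]=cv2.resize(a,(300,300))
cv2.imwrite('pics/m2.png',out[...,::-1])
E
```

```text
6.475 [0.5473 0.0241 0.1782] [-0.0014  0.649   0.7608 -0.0011] [ 0.234  -0.3386 -3.5591] 40.94280123710632
```

View pics/m2.png

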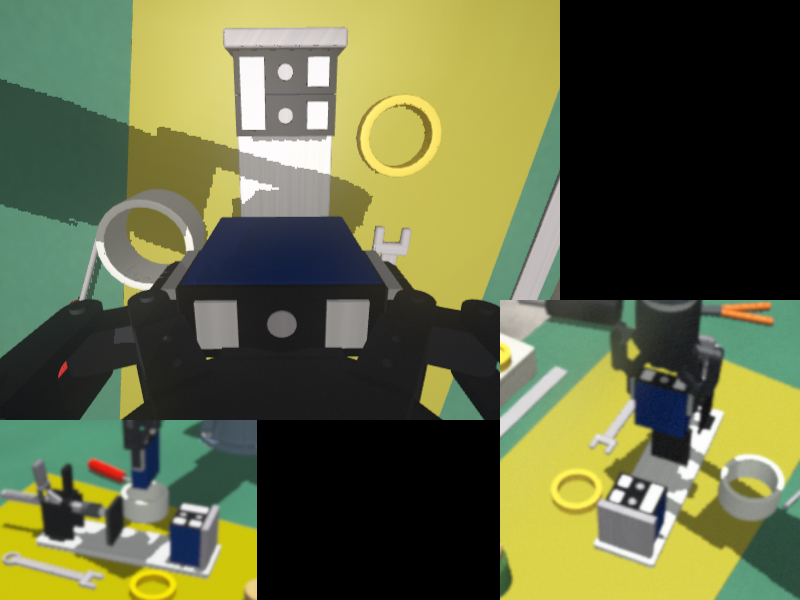

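The cell is held level over the gap. In the wrist view the stack's facing top edge runs from (236,136) to (335,136), parallel to the cell, whose lower edge runs from (205,217) to (345,217). I'll use that edge to fix the bed point.

```bash
python3 - <<'E'
from h import *
np.set_printoptions(precision=4,suppress=True)
c=cam('wrist');o=ctrl.get_obs();print(o['eef_pos'])
im=c['pixels'].astype(int)
P=onz(c,[(236,136),(335,136)],.092);print(P)
v=P[1]-P[0];print('len',np.linalg.norm(v[:2]),'ang',np.degrees(np.arctan2(v[1],v[0]))%180)
m=P.mean(0);R0=rot(o['eef_rot']);print('tool y ang',np.degrees(np.arctan2(R0[1,1],R0[0,1]))%180)
for a in (9.3,):
    x=np.array([-np.sin(np.radians(a)),np.cos(np.radians(a))]);bed=m[:2]-.054*x;print('bed',bed,'delta units',(bed-o['eef_pos'][:2])/.05)
# cell underside edge (far) & top in wrist
print('cell bottom front edge at z .146',onz(c,[(205,217),(345,217)],.146))
E
```

```text
[0.5477 0.027  0.1794]
[[0.5063 0.0767 0.092 ]
 [0.5753 0.0881 0.092 ]]
len 0.06990365929725381 ang 9.359619401734745
tool y ang 9.315896618333054
bed [0.5495 0.0291] delta units [0.0366 0.0422]
cell bottom front edge at z .146 [[0.5014 0.0322 0.146 ]
 [0.5813 0.0454 0.146 ]]
```

>>> move_arm(plan=[0.04,0.04,-0.5,0,0,0,0.04,0.04,-1.2,0,0,0,0.04,0.04,-1.8,0,0,0,0.04,0.04,-2.3,0,0,0,0.04,0.04,-2.6,0,0,0,0.04,0.04,-2.6,0,0,0])

```text
time_s: 7.42
eef_pos: [0.5496, 0.029, 0.0493]
eef_rot: [-0.001, 0.647, 0.762, -0.001]
wrist_force: [-0.7, -0.2, -2.5]
opening: 0.817
grasp_force: 40.8
```

```bash
python3 - <<'E'
from h import *
np.set_printoptions(precision=4,suppress=True)
o=ctrl.get_obs();print(o['time_s'],o['eef_pos'],o['wrist_force'],o['grasp_force'])
c=cam('wrist');d=cam('side')
z=o['eef_pos'][2]-.0317
tgt=dict(bed=[.5495,.0291])
out=np.zeros((600,800,3),np.uint8);out[:420,:560]=c['pixels'];out[300:600,500:800]=cv2.resize(d['pixels'][110:270,220:380],(300,300))
cv2.imwrite('pics/m3.png',out[...,::-1]); print(z)
E
```

```text
7.425 [0.5496 0.029  0.0493] [-0.6855 -0.2227 -2.5032] 40.82008481025696
0.017581935959985542
```

View pics/m3.png

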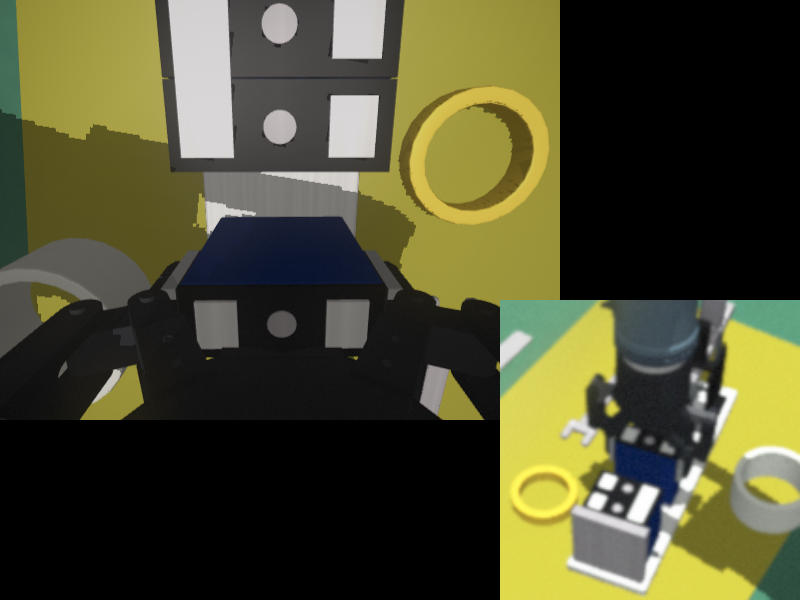

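The stack (edge from 170 to 390 at row 172, terminal at 280) and the cell (terminal at 282) line up, and both are level. Next I'll lower the cell and release it.

>>> move_arm(plan=[0,0,-0.05,0,0,0,0,0,-0.1,0,0,0,0,0,-0.11,0,0,0,0,0,-0.11,0,0,0])

```text
time_s: 8.02
eef_pos: [0.5506, 0.0283, 0.0448]
eef_rot: [0.0, 0.648, 0.762, -0.0]
wrist_force: [0.6, 0.7, -3.2]
opening: 0.813
grasp_force: 40.8
```

>>> move_arm(plan=[0,0,-0.03,0,0,0,0,0,-0.04,0,0,0,0,0,-0.04,0,0,0])

```text
time_s: 8.4
eef_pos: [0.5508, 0.0283, 0.0438]
eef_rot: [0.0, 0.648, 0.762, 0.0]
wrist_force: [-3.9, -0.4, 6.6]
opening: 0.812
grasp_force: 41.8
```

>>> move_arm(plan=[0,0,0.01,0,0,0,0,0,0.01,0,0,0], grip=73)

```text
time_s: 8.65
eef_pos: [0.551, 0.0283, 0.0436]
eef_rot: [0.0, 0.648, 0.762, 0.0]
wrist_force: [0.3, -1.4, 0.7]
opening: 0.857
grasp_force: 0.0
```

>>> move_arm(plan=[0,0,0,0,0,0,0,0,0,0,0,0,0,0,0.2,0,0,0,0,0,0.6,0,0,0,0,0,1.2,0,0,0,0,0,2.0,0,0,0,0,0,2.8,0,0,0,0,0,3.2,0,0,0], grip=84)

```text
time_s: 9.65
eef_pos: [0.5518, 0.0282, 0.2069]
eef_rot: [0.002, 0.648, 0.762, 0.001]
wrist_force: [0.0, 0.5, 0.1]
opening: 0.991
grasp_force: 0.0
```

>>> move_arm(plan=[0.06,-0.4,0.2,0,0,0,0.18,-1.2,0.3,0,0,0,0.32,-2.1,0.3,0,0,0,0.46,-3.0,0.3,0,0,0,0.6,-3.9,0.3,0,0,0,0.7,-4.55,0.2,0,0,0,0.74,-4.76,-0.4,0,0,0,0.74,-4.76,-1.2,0,0,0,0.74,-4.76,-1.9,0,0,0,0.74,-4.76,-1.9,0,0,0], grip=0)

```text
time_s: 10.9
eef_pos: [0.5845, -0.2093, 0.1044]
eef_rot: [-0.004, 0.648, 0.762, -0.001]
wrist_force: [-0.6, 0.4, 0.4]
opening: 0.001
grasp_force: 0.0
```

```bash
python3 - <<'E'
from h import *
np.set_printoptions(precision=4,suppress=True)
o=ctrl.get_obs();print(o['time_s'],o['eef_pos'],o['opening'],o['wrist_force'])
s=cam('scene','s4.png');d=cam('side','d4.png')
out=np.zeros((600,800,3),np.uint8)
out[:400,:800]=cv2.resize(s['pixels'][150:255,125:335],(800,400),interpolation=cv2.INTER_CUBIC)
out[400:,:200]=cv2.resize(cam('wrist')['pixels'],(267,200))[:,:200]
out[:0]=0
out[400:600,200:500]=cv2.resize(d['pixels'][110:270,200:440],(300,200))
cv2.imwrite('pics/m4.png',out[...,::-1])
E
```

```text
10.9 [ 0.5845 -0.2093  0.1044] 0.0014287972080159654 [-0.6452  0.4117  0.3914]
```

View pics/m4.png

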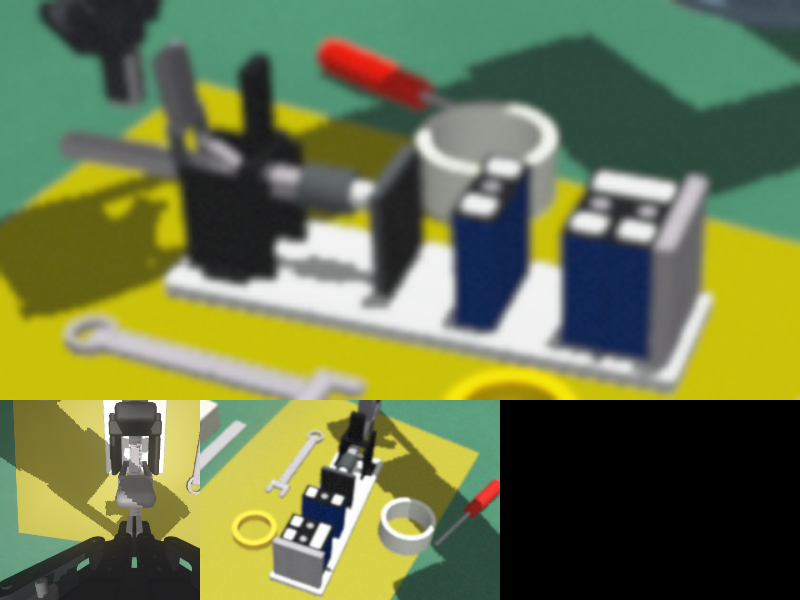

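The scene view shows the cell standing upright and in line in the gap, at crop (490,245). The pad's near edge is at x≈375–420, and the shut fingers are right behind the trigger bar. Next, a first partial pump to find contact.

>>> move_arm(plan=[0.03,0.1,0.15,0,0,0,0.02,0.25,0.15,0,0,0,0.0,0.4,0.15,0,0,0,0.0,0.4,0.15,0,0,0])

```text
time_s: 11.55
eef_pos: [0.5881, -0.1896, 0.1167]
eef_rot: [0.001, 0.647, 0.762, -0.0]
wrist_force: [0.8, -3.3, 1.4]
opening: 0.001
grasp_force: 1.4
```

>>> move_arm(plan=[-0.015,0.1,0,0,0,0,-0.03,0.2,0,0,0,0,-0.03,0.2,0,0,0,0])

```text
time_s: 11.92
eef_pos: [0.5869, -0.1811, 0.1171]
eef_rot: [0.002, 0.648, 0.762, -0.0]
wrist_force: [0.3, -5.5, 4.9]
opening: 0.004
grasp_force: 2.8
```

>>> move_arm(plan=[-0.015,0.1,0,0,0,0,-0.03,0.2,0,0,0,0,-0.03,0.2,0,0,0,0])

```text
time_s: 12.3
eef_pos: [0.5856, -0.1715, 0.1173]
eef_rot: [0.002, 0.648, 0.762, -0.0]
wrist_force: [-0.5, -7.0, 4.9]
opening: -0.0
grasp_force: 3.2
```

>>> move_arm(plan=[-0.02,0.12,0,0,0,0,-0.04,0.24,0,0,0,0,-0.045,0.28,0,0,0,0,-0.045,0.28,0,0,0,0])

```text
time_s: 12.8
eef_pos: [0.5834, -0.1583, 0.1172]
eef_rot: [0.003, 0.648, 0.762, -0.001]
wrist_force: [0.6, -9.5, 5.0]
opening: -0.002
grasp_force: 4.7
```

```bash
cat > look.py <<'E'
from h import *
import sys
def jaw(n):
    o=ctrl.get_obs(); print(o['time_s'],o['eef_pos'].round(4),o['wrist_force'].round(1))
    s=cam('scene'); d=cam('side')
    a=cv2.resize(s['pixels'][160:250,160:310],(800,480),interpolation=cv2.INTER_CUBIC)
    cv2.imwrite(f'pics/{n}.png',a[...,::-1])
    np.savez(f'pics/{n}.npz',s=s['pixels'],d=d['pixels'])
    # pad near edge line at z=.06, clamp y=-30: sample darkness along clamp x
    O=np.array([.5560,-.0104]);X=np.array([-.162,.987]);Y=np.array([-.987,-.162])
    g=s['pixels'].astype(np.float32)
    xs=np.arange(-40,100,.5)
    for nm,y,zs in(('pad',-.0295,(.025,.030,.035)),('cell',-.0345,(.03,.04,.05))):
        prof=0
        for z in zs:
            P=np.array([[*(O+X*x/1e3+Y*y),z] for x in xs]); uv=proj(s,P).astype(np.float32)
            v=cv2.remap(g,uv[:,0].reshape(1,-1),uv[:,1].reshape(1,-1),cv2.INTER_LINEAR)[0]
            prof=prof+v/len(zs)
        r=prof[:,0]; e=np.gradient(cv2.GaussianBlur(r.reshape(1,-1),(9,1),2)[0])
        k=[(xs[i],round(float(e[i]),1)) for i in range(1,len(e)-1) if abs(e[i])>4 and abs(e[i])>=abs(e[i-1]) and abs(e[i])>abs(e[i+1])]
        print(nm,[(float(a),b) for a,b in k])
E
python3 -c "from look import *;jaw('p1')"
python3 - <<'E'
E
```

```text
12.8 [ 0.5834 -0.1583  0.1172] [ 0.6 -9.5  5. ]
pad [(-8.0, -8.2), (10.0, 10.3), (24.0, -15.9), (56.5, 11.9), (90.0, -15.7)]
cell [(-5.0, -10.8), (13.0, 6.7), (26.5, -13.9), (63.0, 8.2), (91.5, -16.2)]
```

>>> move_arm(plan=[0.065,-0.4,0,0,0,0,0.13,-0.8,0,0,0,0,0.13,-0.8,0,0,0,0,0.08,-0.55,0,0,0,0,0.06,-0.38,0,0,0,0,0.035,-0.22,0,0,0,0,0.015,-0.1,0,0,0,0,0,0,0,0,0,0,0,0,0,0,0,0])

```text
time_s: 14.02
eef_pos: [0.5823, -0.157, 0.1166]
eef_rot: [0.002, 0.647, 0.762, -0.001]
wrist_force: [-1.3, -10.4, 1.7]
opening: -0.002
grasp_force: 5.1
```

```bash
python3 -c "from look import *;jaw('p2')"
```

```text
14.025 [ 0.5823 -0.157   0.1166] [ -1.3 -10.4   1.7]
pad [(14.0, -8.2), (58.5, 12.0), (90.0, -15.7)]
cell [(16.5, -10.5), (63.5, 8.0), (91.5, -16.2)]
```

>>> move_arm(plan=[0.065,-0.4,0,0,0,0,0.13,-0.8,0,0,0,0,0.13,-0.8,0,0,0,0,0.08,-0.55,0,0,0,0,0.06,-0.38,0,0,0,0,0.035,-0.22,0,0,0,0,0.015,-0.1,0,0,0,0,0,0,0,0,0,0,0,0,0,0,0,0])

```text
time_s: 15.25
eef_pos: [0.5826, -0.1573, 0.117]
eef_rot: [0.002, 0.647, 0.762, -0.001]
wrist_force: [-0.8, -11.0, 3.6]
opening: 0.002
grasp_force: 5.3
```

```bash
python3 -c "from look import *;jaw('p3')"
```

```text
15.25 [ 0.5826 -0.1573  0.117 ] [ -0.8 -11.    3.6]
pad [(37.0, -9.0), (80.0, 12.7), (90.0, -14.8)]
cell [(39.0, -11.2), (82.0, 7.8), (92.0, -10.5)]
```

>>> move_arm(plan=[0.065,-0.4,0,0,0,0,0.13,-0.8,0,0,0,0,0.13,-0.8,0,0,0,0,0.1,-0.6,0,0,0,0,0.08,-0.45,0,0,0,0,0.06,-0.35,0,0,0,0,0.05,-0.3,0,0,0,0,0.05,-0.3,0,0,0,0])

```text
time_s: 16.35
eef_pos: [0.5851, -0.1718, 0.1172]
eef_rot: [0.002, 0.647, 0.762, -0.001]
wrist_force: [-2.4, -8.2, 4.5]
opening: -0.002
grasp_force: 4.1
```

```bash
python3 -c "from look import *;jaw('p4')"
```

```text
16.35 [ 0.5851 -0.1718  0.1172] [-2.4 -8.2  4.5]
pad [(47.0, -7.6)]
cell [(49.5, -10.2)]
```

View pics/p4.png

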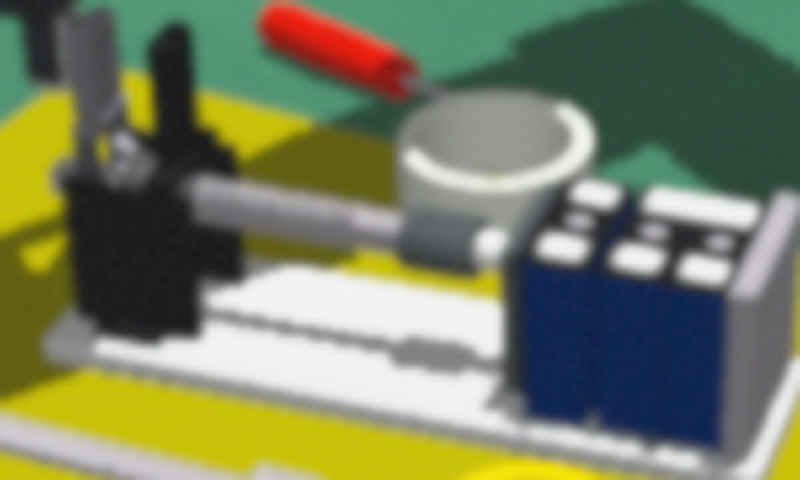

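The cell is now within a few millimetres of the stack, with its near edge around crop x≈595 against the stack at 600. The shaft at (490,243) is still visible. I'll continue in small steps and watch the force.

>>> move_arm(plan=[-0.01,0.06,0,0,0,0,-0.02,0.1,0,0,0,0,-0.02,0.1,0,0,0,0])

```text
time_s: 16.82
eef_pos: [0.5844, -0.1676, 0.1173]
eef_rot: [0.002, 0.647, 0.762, -0.001]
wrist_force: [-1.6, -11.7, 3.7]
opening: -0.003
grasp_force: 5.3
```

>>> move_arm(plan=[-0.01,0.06,0,0,0,0,-0.02,0.1,0,0,0,0,-0.02,0.1,0,0,0,0])

```text
time_s: 17.2
eef_pos: [0.5837, -0.1633, 0.1174]
eef_rot: [0.003, 0.647, 0.762, -0.002]
wrist_force: [-0.6, -14.2, 2.6]
opening: -0.002
grasp_force: 6.6
```

```bash
python3 -c "from look import *;jaw('p5')"
```

```text
17.2 [ 0.5837 -0.1633  0.1174] [ -0.6 -14.2   2.6]
pad [(50.0, -8.0)]
cell [(53.0, -10.3)]
```

```bash
cat > sl.py <<'E'
from h import *
def shaft(names):
    s=cam('scene')
    O=np.array([.5560,-.0104]);X=np.array([-.162,.987]);Y=np.array([-.987,-.162])
    xs=np.arange(-100,80,.5)
    for n in names:
        g=np.load(f'pics/{n}.npz')['s'].astype(np.float32); prof=0
        for z in(.068,.070,.072):
            P=np.array([[*(O+X*x/1e3+Y*-.008),z] for x in xs]);uv=proj(s,P).astype(np.float32)
            prof=prof+cv2.remap(g,uv[:,0].reshape(1,-1),uv[:,1].reshape(1,-1),cv2.INTER_CUBIC)[0].mean(1)/3
        e=np.gradient(cv2.GaussianBlur(prof.reshape(1,-1),(9,1),2)[0])
        k=[(float(xs[i]),round(float(e[i]),1)) for i in range(1,len(e)-1) if abs(e[i])>3 and abs(e[i])>=abs(e[i-1]) and abs(e[i])>abs(e[i+1])]
        print(n,k)
E
python3 -c "from sl import *;shaft(['p1','p2','p3','p4','p5'])"
```

```text
p1 [(-29.0, 6.5), (-17.0, -6.9), (62.5, 7.1)]
p2 [(-5.5, 6.3), (6.5, -7.7), (65.0, 6.6)]
p3 [(16.5, 6.7), (29.0, -7.2)]
p4 [(27.0, 6.3), (40.0, -7.9)]
p5 [(34.0, 6.3), (43.0, -7.2)]
```

>>> move_arm(plan=[0.06,-0.35,0,0,0,0,0.11,-0.7,0,0,0,0,0.11,-0.72,0,0,0,0,0.095,-0.6,0,0,0,0,0.08,-0.5,0,0,0,0,0.08,-0.5,0,0,0,0])

```text
time_s: 18.1
eef_pos: [0.5866, -0.1856, 0.116]
eef_rot: [0.0, 0.647, 0.762, -0.001]
wrist_force: [-1.5, -4.7, 0.2]
opening: 0.003
grasp_force: 2.6
```

```bash
python3 -c "
from look import *;jaw('p6')
from sl import *;shaft(['p6'])"
```

```text
18.1 [ 0.5866 -0.1856  0.116 ] [-1.5 -4.7  0.2]
pad [(50.0, -8.0)]
cell [(53.0, -10.3)]
p6 [(33.0, 6.2), (43.0, -7.3)]
```

>>> move_arm(plan=[-0.01,0.06,0,0,0,0,-0.016,0.1,0,0,0,0,-0.016,0.1,0,0,0,0])

```text
time_s: 18.62
eef_pos: [0.586, -0.182, 0.1165]
eef_rot: [0.001, 0.647, 0.762, -0.001]
wrist_force: [-1.2, -9.7, 1.0]
opening: 0.005
grasp_force: 4.5
```

```bash
python3 -c "
from look import *;jaw('p7')
from sl import *;shaft(['p7'])"
```

```text
18.625 [ 0.586  -0.182   0.1165] [-1.2 -9.7  1. ]
pad [(50.0, -8.0)]
cell [(53.0, -10.2)]
p7 [(34.0, 5.9), (43.0, -7.2)]
```

>>> move_arm(plan=[-0.01,0.06,0,0,0,0,-0.016,0.1,0,0,0,0,-0.016,0.1,0,0,0,0])

```text
time_s: 19.15
eef_pos: [0.5854, -0.1779, 0.117]
eef_rot: [0.002, 0.647, 0.762, -0.002]
wrist_force: [-2.2, -11.5, 2.9]
opening: -0.003
grasp_force: 5.6
```

```bash
python3 -c "
from look import *;jaw('p8')
from sl import *;shaft(['p8'])"
```

```text
19.15 [ 0.5854 -0.1779  0.117 ] [ -2.2 -11.5   2.9]
pad [(50.0, -7.9)]
cell [(53.0, -10.1)]
p8 [(36.0, 5.5), (43.5, -6.3)]
```

>>> move_arm(plan=[-0.01,0.06,0,0,0,0,-0.016,0.1,0,0,0,0,-0.016,0.1,0,0,0,0,-0.016,0.1,0,0,0,0])

```text
time_s: 19.8
eef_pos: [0.5847, -0.1738, 0.1173]
eef_rot: [0.003, 0.648, 0.762, -0.002]
wrist_force: [-3.1, -14.7, 3.2]
opening: -0.004
grasp_force: 6.7
```

```bash
python3 -c "
from look import *;jaw('p9')
from sl import *;shaft(['p9'])"
```

```text
19.8 [ 0.5847 -0.1738  0.1173] [ -3.1 -14.7   3.2]
pad [(50.0, -7.7)]
cell [(53.0, -9.8)]
p9 [(37.5, 3.1), (44.0, -4.4)]
```

View pics/p9.png

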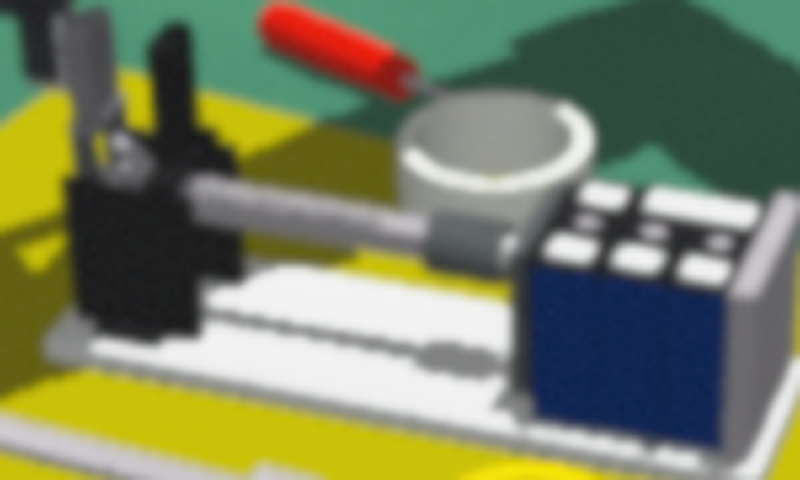

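The cell is flush against the stack. Force (about 11 mm), drive travel (about 10 mm) and sleeve shift (about 10 mm) all put the pad close to half-way in, so I'm handing in while the squeeze is held.

```bash
python3 -c "
from bench import ctrl
print(ctrl.hand_in())"
```

```text
the job is handed in; nothing more can be done
None
```

I handed the job in at about 20 s: the cell is upright against the stack and the arm is still holding the trigger, with the pad estimated 10 mm (half-way) into its sleeve; the grip on the cell peaked at about 42 N, and no verdict came back.

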